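Lock the sheet shear

TASK

The green sheet shear is finished with and its cutting arm is down: lock it. With your fingertips, push the upright red-tipped pin of the locking bolt along its slot until the bolt has gone through the arm's eye as far as it goes, then push the pin over sideways into the short leg of the slot as far as it goes, and move clear. Push gently and do not grip the pin, do not raise the cutting arm, and leave everything else on the bench and on the shear where it is.

Things in the scene. Friction and masses are not known exactly. Their poses are not given: they have to be found in the camera images.
- shear: sheet-metal guillotine fixed to the bench: green base, steel table 200 (x) x 300 (y) mm, its top 85 mm above the bench. Origin: on the bench under the table's centre. x: from the table to the cutting arm (away from the robot, turned up to 0.3 rad), y: to the arm's pivot, z up. A clear guard, 124 mm high, stands at x = 90, y = -50 to 120 mm; the green pivot cheeks at y = 170 mm are 138 mm high
- barrel: slotted yellow barrel of the locking bolt, fixed on the shear (same origin and axes). It lies along x at y = -110 mm, from x = -35 to 85 mm; outer diameter 34 mm, axis 109 and top 126 mm above the bench. Its slot is L-shaped: the long leg runs along x on top; at its far end (towards the arm) the short leg runs round the barrel to the -y side
- slot_corner (a point): the corner of the L, taken on the bolt's axis (109 mm above the bench), fixed to the shear with the shear's axes: where the pin's foot is when the bolt is fully home
- knob (a point): centre of the red ball, diameter 18 mm, on the end of the bolt's pin, 52 mm from the bolt's axis. With the pin upright it is 161 mm above the bench
- pin: the bolt's steel pin, 8 mm thick, with its red ball: the part to push. Origin on the bolt's axis, z out along the pin, x along the bolt
- bolt_slide (a joint): how far the bolt is pushed in along the shear's +x, m: 0 fully drawn back, 0.050 fully home through the arm's eye. Stays where it is left (about 3 N of friction)
- bolt_turn (a joint): angle of the pin about the bolt's axis, rad: 0 upright, growing as it is pushed over to the shear's -y side, 1.05 at the end of the short leg (ball centre then 45 mm to the -y side and 26 mm above the axis). In the long leg it has about 0.1 of play; it turns further only with the bolt within about 3 mm of home. Stays where it is left (about 1.2 N at the ball)
- eye (a point): the eye in the steel cutting arm through which the bolt goes. The arm is a bar 12 mm thick lying along the shear's y beyond the table's far edge (x = 112 mm), its top 131 mm above the bench, with a black handle to the -y side
- blade_arm (a joint): angle of the cutting arm, rad: 0 down on its stop, growing as it is raised; heavy, not to be moved
- square: try square lying on the shear's table: dark wood stock 75 x 16 x 18 mm, steel blade 90 mm; origin: underside of the stock, at its middle. Not to be moved
- strip: copper strip 70 x 22 x 5 mm lying on the shear's table; origin: centre of its underside. Not to be moved
- flux: small amber bottle with a black cap, diameter 38, 75 mm tall, upright on the bench; origin: centre of its underside. Not to be moved
- tape: red roll of tape lying flat on the bench, diameter 84, 48 mm tall; origin: centre of its underside. Not to be moved
- filebox: flat black case of needle files, 100 x 46 x 19 mm, on the bench; origin: centre of its underside. Not to be moved
- driver: screwdriver with a yellow handle, 170 mm, lying on the bench; origin: near its middle, at bench height. Not to be moved
- reamer: steel ring mandrel standing on its foot, foot diameter 44, 125 mm tall; origin: centre of its underside. Not to be moved
- pliers: pliers with green grips, 150 mm, lying on the bench; origin: under the joint. Not to be moved

How it is judged (in metres and radians):
On the way:
1. the bolt is pushed home, the pin still upright in the long leg (value of joint bolt_slide above 0.044 m and value of joint bolt_turn below 0.4 rad), for 0.05 s.
At the end, for the whole second after the job is handed in: The bolt is within 6 mm of fully home, the pin is turned over by more than 0.85 rad of its 1.05, and the cutting arm is down (within 0.03 rad) (value of joint bolt_slide above 0.044 m and value of joint bolt_turn above 0.85 rad and value of joint blade_arm below 0.03 rad); the robot touches nothing.
It fails at once if the pin is pinched or forced: more than 35 N between the fingers and the pin (contact force between the fingers and pin above 35 N).
It fails at once if the cutting arm is raised by more than 0.05 rad (value of joint blade_arm above 0.05 rad).
It fails at once if the try square or the copper strip on the shear is moved or lifted by more than 15 mm (distance of any of square, strip from where it was at the start of the episode above 0.015 m).
It fails at once if something else on the bench is moved or lifted by more than 15 mm (distance of any of flux, tape, filebox, driver, reamer, pliers from where it was at the start of the episode above 0.015 m).
It also fails if it takes over 38 s, if anything falls off the work surface, if the arm or the gripper's body presses on something with over 40 N, if the wrist force passes 120 N, or if a joint passes its speed limit or range.

ROBOT

A 6-joint arm with a two-finger parallel gripper is mounted at the origin on the work surface. World frame = base frame: x ahead of the robot, y to its left, z up, the work surface at z = 0. Lengths are in mm, angles in rad, forces in N, time in s.
With the tool pointing down it reaches from about 275 to 825 mm from the base axis. Payload 4.9 kg.
Tool frame: the origin (TCP) lies on the centre line of the jaws, within the pads' length; the fingertips stand 14 mm ahead of it and the grasp point (between the pads) lies 5 mm behind it; z points along the fingers, y is the line along which they close (so a half turn about z gives the same grasp; the last joint's range is limited). The gripper opens to 85 mm and grips with 20 to 120 N. Pads are 22 mm wide; open, the fingers measure 114 mm over their backs; the gripper's body (76 mm by 85 mm) begins 54 mm behind the grasp point. The pads swing forward as they close: fully open they stand 13 mm farther back than shut.
Start: joints at [-1.409, 0.326, -0.193, 1.052, 0, 1.437], TCP at [160.34, -526.127, 245.281] pointing down, gripper open.
Joint ranges: [-2.65, 2.65], [-0.97, 1.79], [-1.3, 1.35], [-1.93, 2.1], [-1.47, 1.37], [-3.14, 3.14]. Speed limits (rad/s): [2.57, 2.57, 3.14, 3.14, 3.14, 3.14].

INTERFACE

Orientations are given as a unit quaternion [x, y, z, w].
In Python, from rig import readout, read_camera, camera_info, workorder gives the robot as it stands.
- The arm moves only by the shell command python3 -m crank 'ROWS' [FORCE]. ROWS is JSON, a list of rows, each a list of 5 numbers: the finger opening in mm, from 0 to 85.4, then the shift along the tool's x, y, z in units of 30 mm (1.0 is 30 mm), then the turn about the tool's z in units of 5 degrees (1.0 is 5 degrees). A call has 1 to 5 rows; each row shifts and turns the commanded pose from where the row before left it, along the tool's axes as they then stand; what a row does not reach is not made up. A row lasts 1/8 s, in which the tool goes at most 62.5 mm and 10.7 degrees, less where a joint would pass 70% of its speed; a pose out of reach is approached as far as the arm can. A call is refused whole if a number of a shift passes 1 or a number of a turn 1, either way. A call with a gripper value outside its range is refused whole. The fingers move at their own pace and stop on an object; FORCE is the grip in N (left out, the last holds). Time passes only in rows, so rows that do not move let the fingers close. It gives the time, the measured TCP pose, the force, the opening and the grip force at its end, in the units of the state.
- readout.sense(): the state, without advancing time (a new reading comes with each control period).
- read_camera(name): name is "side" or "top"; returns the picture (400x640x3 uint8, blue, green, red); there is no depth.
- camera_info(name): a dict with "fovy" (degrees; the focal length in pixels is half the picture's height over the tangent of half this angle, whatever the lens; pixels are square), "cx", "cy" (the principal point, pixels), "k1" (the pictures are not rectified: a ray, as slopes to the right and down, at radius r is drawn at 1 + k1 r^2 times it, then the intrinsics apply), "R" (3x3) and "t" (3): a world point X has camera coordinates R X + t. Camera axes: x right, y down, z forward; pixel columns grow to the right and rows downward; lengths in mm; the calibration is good to about 2 mm. A picture is of the moment at which its call begins. camera_info takes no time and is no camera call.
- workorder.sign_off(): hands the job in; it is judged then, once.
The state is a dict: "t": time; "joint_positions": joint angles; "joint_velocities": joint speeds; "joint_efforts": joint torques, N m; "tcp_pos": TCP position; "tcp_rot": TCP orientation; "wrist_force": force on the tool from outside, world axes, zero at the start; "wrist_torque": the same for the moment, N m; "opening": finger opening in mm; "gripper_force": force on a finger pad.
Only numpy, scipy, OpenCV 4.12 (cv2) and the standard library are available. Lean on these libraries where they do the work, as an engineer would, in place of code of your own. Each camera call takes 0.05 s, during which the arm holds its last target. There are 200 camera calls.

## Working session

There is one attempt and no reset: what is moved stays moved. The work goes in short steps, Python scripts to look and compute and a shell command to move; the robot and the scene stay as the last step left them, time stands still between calls to the robot, and variables do not carry over. Pictures are saved under pics/ and viewed, at most 10 in all, crops included, and the job is handed in when it is done.

```bash
mkdir -p pics; ls; cat > h.py <<'E'
import numpy as np, cv2
from rig import readout, read_camera, camera_info, workorder
def ray(cam,u,v):
    c=camera_info(cam); f=200/np.tan(np.radians(c["fovy"])/2)
    K=np.array([[f,0,c["cx"]],[0,f,c["cy"]],[0,0,1.]])
    p=cv2.undistortPoints(np.array([[[u,v]]],float),K,np.array([c["k1"],0,0,0.]))[0,0]
    R=np.array(c["R"]);t=np.array(c["t"])
    return -R.T@t, R.T@np.array([p[0],p[1],1.])
def onz(cam,u,v,z):
    o,d=ray(cam,u,v); return o+d*(z-o[2])/d[2]
def proj(cam,X):
    c=camera_info(cam); f=200/np.tan(np.radians(c["fovy"])/2)
    p=np.array(c["R"])@np.array(X,float)+np.array(c["t"]);s=p[:2]/p[2]
    s=s*(1+c["k1"]*(s@s)); return f*s+[c["cx"],c["cy"]]
def tri(u1,u2,a="top",b="side"):
    o1,d1=ray(a,*u1);o2,d2=ray(b,*u2)
    s=np.linalg.lstsq(np.stack([d1,-d2],1),o2-o1,rcond=None)[0]
    p,q=o1+d1*s[0],o2+d2*s[1]; return (p+q)/2,np.linalg.norm(p-q)
def masks(im):
    h=cv2.cvtColor(im,cv2.COLOR_BGR2HSV)
    return {"red":cv2.inRange(h,(0,150,80),(6,255,255))|cv2.inRange(h,(174,150,80),(180,255,255)),
            "yel":cv2.inRange(h,(20,130,100),(34,255,255))}
def blobs(m,mn=15):
    n,_,s,c=cv2.connectedComponentsWithStats(m)
    return [(c[i].round(1).tolist(),s[i].tolist()) for i in range(1,n) if s[i][4]>=mn]
E
python3 - <<'E'
from h import *
for c in("top","side"):
    im=read_camera(c); cv2.imwrite(f"pics/{c}0.png",im)
    for k,m in masks(im).items(): print(c,k,blobs(m))
    print(camera_info(c))
print(readout.sense())
E
```

```text
pics
top red [([492.9, 179.6], [480, 167, 27, 27, 336]), ([322.2, 193.8], [320, 191, 6, 6, 24])]
top yel [([326.3, 177.6], [319, 170, 15, 22, 132]), ([322.8, 201.4], [315, 183, 18, 30, 155]), ([214.1, 262.0], [210, 249, 9, 27, 170])]
{'fovy': 52.213159523522364, 'cx': 323.0259815647782, 'cy': 200.5077439832079, 'k1': -0.10804048125256616, 'R': array([[-0.02268691, -0.99905151, -0.03716703],
       [-0.99193502,  0.02713131, -0.1238096 ],
       [ 0.12470056,  0.03405843, -0.9916097 ]]), 't': array([  45.27157001,  489.74282852, 1191.84123835])}
side red [([367.1, 137.9], [357, 132, 21, 13, 174]), ([313.7, 190.9], [312, 189, 5, 5, 18])]
side yel [([266.3, 150.2], [264, 147, 6, 7, 28]), ([245.5, 163.6], [239, 160, 13, 9, 66]), ([309.5, 202.9], [291, 189, 39, 28, 395]), ([179.5, 227.6], [171, 218, 18, 21, 188]), ([312.3, 358.2], [294, 344, 37, 29, 474])]
{'fovy': 57.64423143051679, 'cx': 323.97900613824714, 'cy': 200.41928270958067, 'k1': -0.05955691898458277, 'R': array([[-0.88703063, -0.46162864,  0.00869814],
       [-0.30766314,  0.57692541, -0.7566376 ],
       [ 0.34426741, -0.67383683, -0.65377663]]), 't': array([422.2180169 , 231.02098957, 920.07670126])}
{'t': 0.1, 'joint_positions': array([-1.40919384e+00,  3.26861137e-01, -1.93439699e-01,  1.05201819e+00,
        3.95069611e-05,  1.43658883e+00]), 'joint_velocities': array([-9.89346204e-04, -1.46152458e-03,  2.63446331e-03,  6.45967294e-05,
        6.82132390e-04, -5.35947990e-05]), 'joint_efforts': array([-2.05714114e-04, -4.44239080e+01,  2.63037354e+01,  7.87292694e-03,
       -1.86489310e-04,  9.18372365e-06]), 'tcp_pos': array([ 160.27312228, -525.62726875,  244.60159923]), 'tcp_rot': array([ 9.89081698e-01,  1.47366263e-01,  9.32335762e-06, -7.61549415e-04]), 'wrist_force': array([-0.63194081, -0.01944004, -0.04643449]), 'wrist_torque': array([-0.04145285,  0.05837534, -0.06336888]), 'gripper_force': 0.0, 'opening': 85.53480734977637}
```

View pics/top0.png

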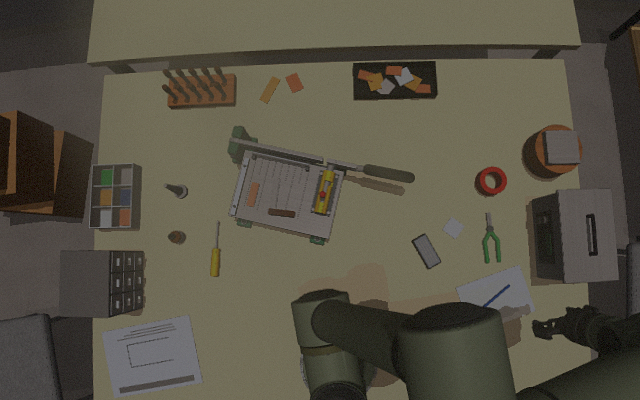

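View pics/side0.png

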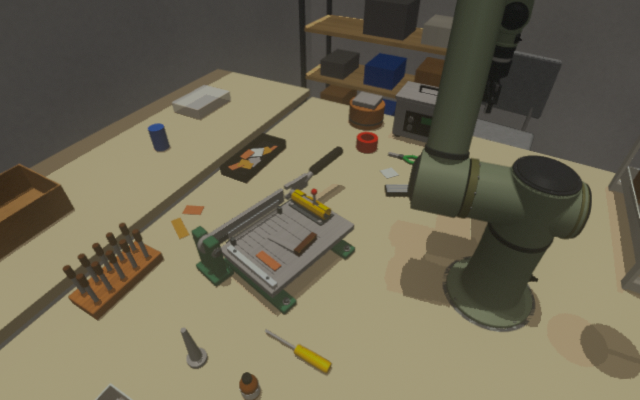

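The top view shows the red knob at (322,194) on the yellow barrel, which runs from about (328,170) to (319,213). The side view shows the knob at (314,191), with the handle out to the right side of the shear and the area behind the knob clear.

```bash
python3 - <<'E'
from h import *
P,e=tri((322.2,193.8),(313.7,190.9)); print("knob tri",P,e, "z161:",onz("top",322.2,193.8,161),onz("side",313.7,190.9,161))
im=read_camera("top");m=masks(im);y=(m["yel"]|m["red"]);y[:,:300]=0;y[:,350:]=0
v,u=np.nonzero(y); X=np.array([onz("top",a,b,120) for a,b in zip(u,v)])[:,:2]
c=X.mean(0);w,V=np.linalg.eigh(np.cov(X.T));d=V[:,1]*np.sign(V[0,1]);s=(X-c)@d
print("axis yaw",np.arctan2(d[1],d[0]),"len",np.ptp(s),"c",c, "mid",c+d*(s.max()+s.min())/2, "wid",np.ptp((X-c)@V[:,0]))
# table corners: front/arm edges
for p in [(251,151),(343,172),(324,240),(232,214)]: print(p,onz("top",*p,85))
R=cv2.resize(im[140:250,220:420],None,fx=4,fy=4,interpolation=cv2.INTER_CUBIC);cv2.imwrite("pics/c1.png",cv2.convertScaleAbs(R,alpha=1.6))
E
```

```text
knob tri [492.51556501  30.33516972 161.54698035] 0.00801322679469491 z161: [492.59728487  30.35639515 161.        ] [492.83706109  29.75134384 161.        ]
axis yaw -0.24192895637097905 len 119.62405858761343 c [506.08515083  26.2323075 ] mid [506.1679855   26.21186704] wid 31.082219456980532
(251, 151) [636.55981124 239.86749195  85.        ]
(343, 172) [565.29073383 -28.39099665  85.        ]
(324, 240) [371.18751515  30.9616522   85.        ]
(232, 214) [451.85244543 295.43338947  85.        ]
```

View pics/c1.png

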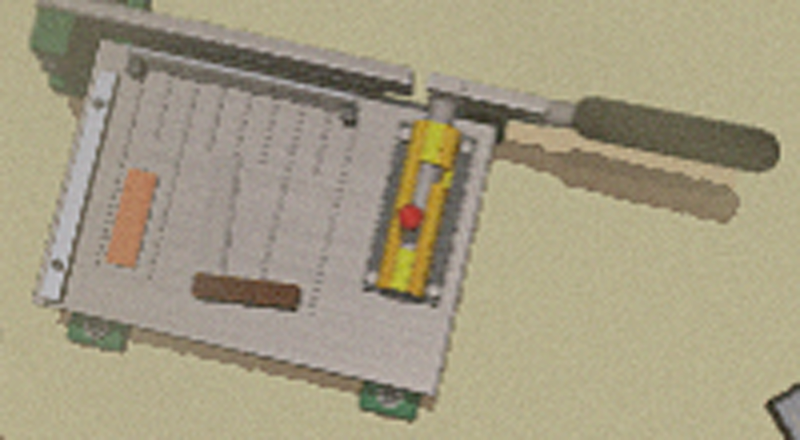

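Crop shows the pin upright near the slot's rear, the short leg at the far right, and nothing around the knob above its height. Yaw is about -0.28. The knob triangulates to z = 161.5, as it should. Next I turn the tool to match, close the fingers and approach.

```bash
python3 -m crank '[[0,0.5,-0.9,0,1],[0,0.5,-0.9,0,1],[0,0.5,-0.9,0,1],[0,0.5,-0.9,0,1],[0,0.5,-0.9,0,1]]' 30; python3 -m crank '[[0,0.5,-0.9,0,1],[0,0.5,-0.9,0,0.6],[0,0,0,0,0]]'
cat > rel.py <<'E'
from h import *
def rel(T,yaw=-0.28):
    s=readout.sense();from scipy.spatial.transform import Rotation as Ro
    R=Ro.from_quat(s["tcp_rot"]);d=R.inv().apply(np.array(T)-s["tcp_pos"])
    x=R.as_matrix()[:,0];print("t",s["t"],"tcp",s["tcp_pos"].round(1),"units",(d/30).round(2),"yaw err units",round(-np.degrees(yaw-np.arctan2(x[1],x[0]))/5,2),"F",s["wrist_force"].round(1),"open",round(s["opening"],1))
E
python3 -c "
from rel import *
rel([454,41,190])"
```

```text
t: 0.78
tcp_pos: [218.2, -383.0, 245.1]
tcp_rot: [0.997, -0.072, -0.0, -0.0]
wrist_force: [0.3, -0.3, -0.1]
opening: 0.1
gripper_force: 0.0
t: 1.15
tcp_pos: [258.0, -335.1, 245.2]
tcp_rot: [0.99, -0.138, -0.0, -0.0]
wrist_force: [0.4, 0.1, -1.3]
opening: 0.1
gripper_force: 0.0
t 1.15 tcp [ 258.  -335.1  245.2] units [  2.86 -13.85   1.85] yaw err units 0.04 F [ 0.4  0.1 -1.3] open 0.1
```

```bash
for i in 1; do python3 -m crank '[[0,0.2,-1,0,0],[0,0.2,-1,0,0],[0,0.2,-1,0,0],[0,0.2,-1,0,0],[0,0.2,-1,0,0]]'; done >/dev/null
python3 -m crank '[[0,0.2,-1,0,0],[0,0.2,-1,0,0],[0,0.2,-1,0,0],[0,0.2,-1,0,0],[0,0.2,-1,0,0]]' >/dev/null
python3 -m crank '[[0,0.2,-1,0.2,0],[0,0.2,-1,0.3,0],[0,0.2,-1,0.3,0],[0,0.2,-0.8,0.3,0],[0,0,0,0,0]]' >/dev/null
python3 -c "
from rel import *
rel([454,41,155])
for c in('top','side'):
    im=read_camera(c)
    for k,m in masks(im).items(): print(c,k,blobs(m))
    p=proj(c,[492,30,150]).astype(int);print(p)
    cr=im[p[1]-50:p[1]+50,p[0]-65:p[0]+65];cv2.imwrite(f'pics/{c}2.png',cv2.convertScaleAbs(cv2.resize(cr,None,fx=5,fy=5,interpolation=cv2.INTER_CUBIC),alpha=1.5))
"
```

```text
t 3.025 tcp [438.5 -10.9 212.7] units [ 0.13 -1.72  1.99] yaw err units 0.69 F [ 0.1  0.9 -0.1] open 0.1
top red [([492.9, 179.8], [480, 167, 27, 27, 329])]
top yel [([214.0, 262.1], [210, 249, 9, 27, 170])]
[322 194]
side red [([367.0, 140.3], [356, 132, 22, 20, 282]), ([313.5, 191.0], [312, 189, 4, 5, 16])]
side yel [([266.6, 150.1], [264, 147, 7, 7, 32]), ([245.4, 163.7], [238, 160, 14, 9, 73]), ([309.6, 202.9], [291, 189, 39, 28, 400]), ([179.6, 227.6], [172, 218, 17, 20, 188]), ([312.5, 358.2], [294, 344, 37, 29, 476])]
[313 194]
```

View pics/side2.png

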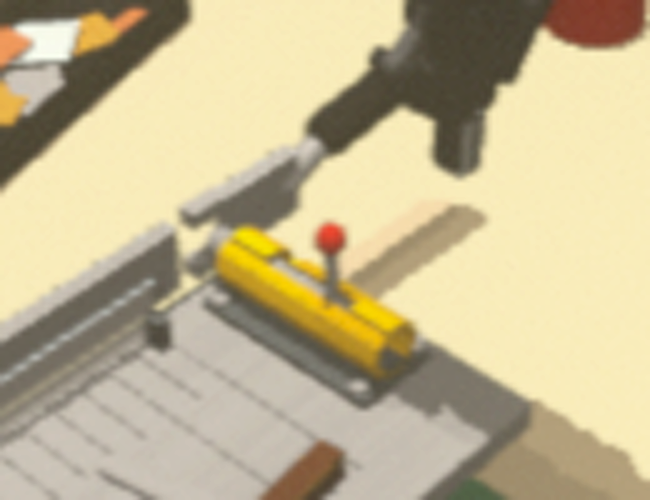

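The side crop shows the shut fingertip at about (340,178) in full-image pixels. The knob is at (313.5,191), and the way behind it is clear.

```bash
python3 -c "
from h import *
s=readout.sense()['tcp_pos']
for d in (0,14,27): print(d,proj('side',s-[0,0,d]))"
python3 -m crank '[[0,0,-0.9,0,0.7],[0,0.1,-0.8,0,0],[0,0,0,0.6,0],[0,0,0,0.6,0],[0,0,0,0,0]]'
python3 -c "
from rel import *
rel([454,41,155]); im=read_camera('side');print(blobs(masks(im)['red'],5))
cr=im[130:230,240:370];cv2.imwrite('pics/s3.png',cv2.convertScaleAbs(cv2.resize(cr,None,fx=5,fy=5,interpolation=cv2.INTER_CUBIC),alpha=1.5))"
```

```text
0 [339.57166173 172.66843465]
14 [339.37604865 176.99305788]
27 [339.19749993 180.93573899]
t: 3.75
tcp_pos: [442.1, -3.3, 179.7]
tcp_rot: [0.993, -0.113, 0.002, -0.039]
wrist_force: [-0.3, 0.1, -0.1]
opening: 0.2
gripper_force: 0.0
t 3.75 tcp [442.1  -3.3 179.7] units [ 0.06 -1.46  0.94] yaw err units 0.62 F [-0.3  0.1 -0.1] open 0.2
[([366.9, 140.6], [356, 132, 22, 20, 305]), ([313.7, 191.0], [312, 189, 4, 5, 18])]
```

View pics/s3.png

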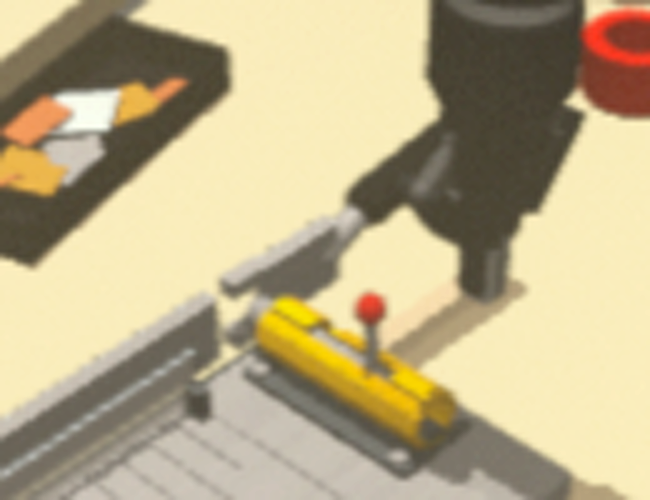

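The fingertip in the side crop is at about (480,295), still on the handle side of the knob. The y shift and the turn were not reached, so I check the joints.

```bash
python3 -c "
from rel import *
from scipy.spatial.transform import Rotation as Ro
s=readout.sense();print(s['joint_positions'].round(3),s['joint_velocities'].round(3),s['joint_efforts'].round(1));print(Ro.from_quat(s['tcp_rot']).as_matrix().round(3))"
python3 -m crank '[[0,0,0,-0.5,0]]';python3 -c "
from rel import *
rel([454,41,180]);print(readout.sense()['joint_positions'].round(3))"
```

```text
[-0.227  0.186 -0.565  0.824  0.078  3.141] [-0.002 -0.012  0.02   0.004 -0.     0.   ] [  0.  -33.2  22.8  -0.1   0.3  -0. ]
[[ 0.975 -0.223  0.013]
 [-0.224 -0.972  0.077]
 [-0.004 -0.078 -0.997]]
t: 3.92
tcp_pos: [442.4, -4.6, 195.5]
tcp_rot: [0.993, -0.113, 0.002, -0.039]
wrist_force: [0.1, -0.3, 0.4]
opening: 0.1
gripper_force: 0.0
t 3.925 tcp [442.4  -4.6 195.5] units [ 0.04 -1.52  0.64] yaw err units 0.62 F [ 0.1 -0.3  0.4] open 0.1
[-0.229  0.169 -0.542  0.864  0.078  3.138]
```

Joint 6 is at its limit, and the tool is tilted slightly as a result. I'll turn back to the yaw 90° away, so that tool y lies along the shear's +x.

```bash
python3 -m crank '[[0,0,0,0,-1],[0,0,0,0,-1],[0,0,0,0,-1],[0,0,0,0,-1],[0,0,0,0,-1]]'|tail -1
python3 -m crank '[[0,0,0,0,-1],[0,0,0,0,-1],[0,0,0,0,-1],[0,0,0,0,-1],[0,0,0,0,-1]]'|tail -1
python3 -m crank '[[0,0,0,0,-1],[0,0,0,0,-1],[0,0,0,0,-1],[0,0,0,0,-1],[0,0,0,0,-1]]'|tail -1
python3 -m crank '[[0,0,0,0,-1],[0,0,0,0,-1],[0,0,0,0,-0.4],[0,0,0,0,0]]'
python3 -c "
from rel import *
rel([454,41,180],1.29);print(readout.sense()['joint_positions'].round(3))
from scipy.spatial.transform import Rotation as Ro
print(Ro.from_quat(readout.sense()['tcp_rot']).as_matrix().round(3))"
```

```text
gripper_force: 0.0
gripper_force: 0.0
gripper_force: 0.0
t: 6.3
tcp_pos: [443.0, -4.8, 195.8]
tcp_rot: [0.798, 0.602, 0.029, -0.026]
wrist_force: [-0.4, 1.1, -0.3]
opening: -0.1
gripper_force: 0.0
t 6.3 tcp [443.   -4.8 195.8] units [ 1.52 -0.06  0.65] yaw err units 0.02 F [-0.4  1.1 -0.3] open -0.1
[-0.229  0.169 -0.542  0.863  0.077  1.62 ]
[[ 0.275  0.961  0.015]
 [ 0.958 -0.275  0.076]
 [ 0.077 -0.006 -0.997]]
```

```bash
python3 -m crank '[[0,0.8,0,0,0],[0,0.72,-0.1,0,0],[0,0,0,0.7,0],[0,0,0,0.7,0],[0,0,0,0,0]]'
python3 -c "
from rel import *
rel([454,41,152],1.29);
for c in('side','top'):print(blobs(masks(read_camera(c))['red'],5))
im=read_camera('side');cr=im[130:230,240:370];cv2.imwrite('pics/s4.png',cv2.convertScaleAbs(cv2.resize(cr,None,fx=5,fy=5,interpolation=cv2.INTER_CUBIC),alpha=1.5))"
```

```text
t: 6.92
tcp_pos: [451.7, 43.2, 156.0]
tcp_rot: [0.798, 0.602, 0.027, -0.027]
wrist_force: [-0.6, -0.2, -0.8]
opening: 0.3
gripper_force: 0.0
t 6.925 tcp [451.7  43.2 156. ] units [-0.06  0.1   0.13] yaw err units 0.02 F [-0.6 -0.2 -0.8] open 0.3
[([366.8, 140.8], [357, 132, 21, 21, 299]), ([313.6, 191.2], [312, 189, 4, 5, 14])]
[([492.9, 179.7], [480, 167, 27, 27, 328])]
```

View pics/s4.png

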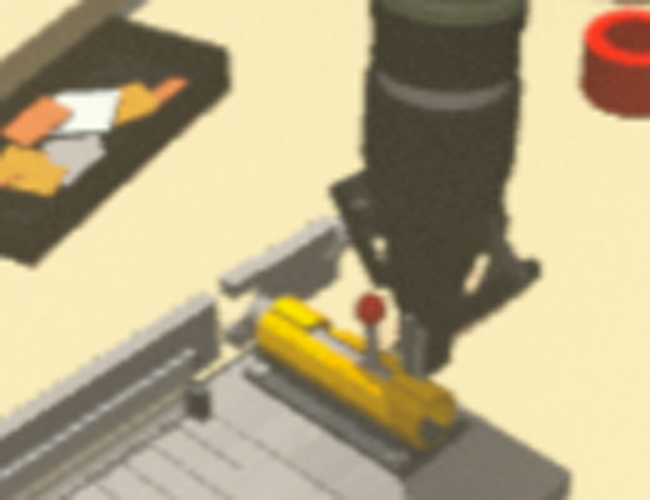

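The shut fingers stand behind the pin, with the tip just below ball height at about (420,360) in the crop and a small gap to the ball at (370,310). I start the push.

```bash
python3 -m crank '[[0,-0.06,0.2,0.13,0],[0,0,0.2,0,0],[0,0,0.2,0,0],[0,0,0.2,0,0]]'
python3 -m crank '[[0,0,0.2,0,0],[0,0,0.2,0,0],[0,0,0.2,0,0]]'
python3 -c "
from rel import *
rel([492.6,30.3,152],1.29)
print(blobs(masks(read_camera('side'))['red'],5))"
```

```text
t: 7.58
tcp_pos: [475.1, 35.1, 152.7]
tcp_rot: [0.798, 0.602, 0.028, -0.027]
wrist_force: [-3.6, 0.6, 1.9]
opening: 0.1
gripper_force: 1.7
t: 7.95
tcp_pos: [493.1, 30.1, 152.6]
tcp_rot: [0.798, 0.602, 0.029, -0.026]
wrist_force: [-2.7, 2.4, 2.6]
opening: 0.1
gripper_force: 1.7
t 7.95 tcp [493.1  30.1 152.6] units [ 0.   -0.02  0.02] yaw err units 0.03 F [-2.7  2.4  2.6] open 0.1
[([367.2, 139.1], [357, 132, 21, 17, 235]), ([362.4, 149.4], [360, 148, 6, 4, 12]), ([306.2, 186.9], [305, 185, 3, 5, 10])]
```

```bash
python3 -m crank '[[0,0,0.2,0,0],[0,0,0.2,0,0],[0,0,0,0,0]]'
python3 -c "
from rel import *
for p in((306.2,186.9),blobs(masks(read_camera('side'))['red'],5)[-1][0]):
  k=onz('side',*p,161)-[492.8,29.8,161];print(p,'slide',k@[.961,-.276,0],k@[.276,.961,0])"
```

```text
t: 8.38
tcp_pos: [505.2, 26.3, 152.5]
tcp_rot: [0.798, 0.602, 0.029, -0.026]
wrist_force: [-0.5, 0.4, -0.3]
opening: 0.2
gripper_force: 0.2
(306.2, 186.9) slide 26.462764867413892 1.9485324701365507
[302.9, 185.3] slide 37.80738907530006 3.321372367288435
```

```bash
python3 -m crank '[[0,0,0.12,0,0],[0,0,0.12,0,0]]'
python3 -m crank '[[0,0,0.1,0,0]]'|grep -E 'pos|force'
python3 -m crank '[[0,0,0.08,0,0]]'|grep -E 'pos|force'
```

```text
t: 8.68
tcp_pos: [507.5, 25.7, 152.0]
tcp_rot: [0.798, 0.602, 0.026, -0.029]
wrist_force: [-16.8, 4.1, 13.6]
opening: -0.5
gripper_force: 8.9
tcp_pos: [507.8, 25.6, 151.6]
wrist_force: [-22.1, 5.3, 18.1]
gripper_force: 12.0
tcp_pos: [508.1, 25.5, 151.6]
wrist_force: [-27.5, 6.2, 23.3]
gripper_force: 14.8
```

```bash
python3 -c "
from rel import *
p=blobs(masks(read_camera('side'))['red'],5)[-1][0]
k=onz('side',*p,161)-[492.8,29.8,161];print(p,'slide',k@[.961,-.276,0],k@[.276,.961,0])"
```

```text
[302.1, 185.2] slide 39.67243722572747 4.524709049166713
```

Firm stop at about 40 mm of travel; I back off at once and look.

```bash
python3 -m crank '[[0,0,-0.4,0,0],[0,0,-0.6,0,0],[0,0,-0.6,0,0],[0,0,0,0,0]]'
python3 -c "
from rel import *
im=read_camera('side');p=blobs(masks(im)['red'],5)[-1][0]
k=onz('side',*p,161)-[492.8,29.8,161];print(p,'slide',k@[.961,-.276,0],k@[.276,.961,0])
cr=im[160:230,265:355];cv2.imwrite('pics/s5.png',cv2.convertScaleAbs(cv2.resize(cr,None,fx=8,fy=8,interpolation=cv2.INTER_CUBIC),alpha=1.5))"
```

```text
t: 9.48
tcp_pos: [470.1, 36.3, 153.0]
tcp_rot: [0.798, 0.602, 0.029, -0.026]
wrist_force: [0.9, 0.2, -0.0]
opening: -0.1
gripper_force: 0.0
[303.0, 184.6] slide 39.80782406174848 1.0163257791201095
```

View pics/s5.png

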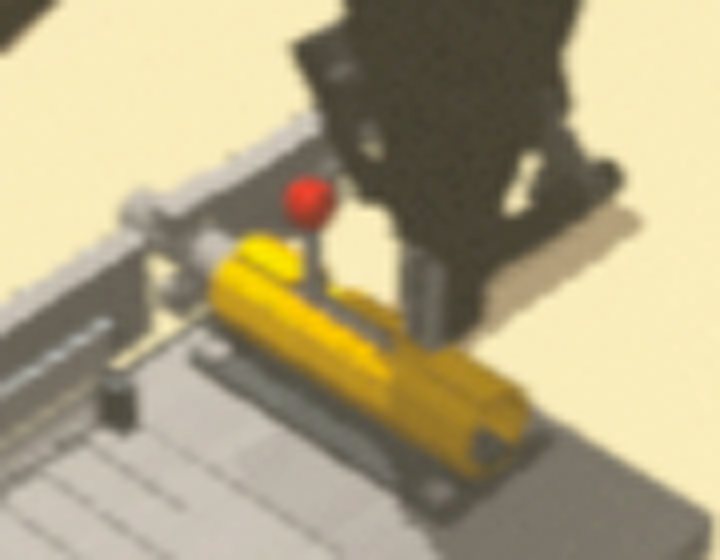

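The bolt now passes through the eye and shows beyond the arm at about (140,210) in the crop. The pin is upright at the slot's far end, with the ball at (310,203), so it is home. Next I go round to the +y side.

```bash
python3 -m crank '[[0,0.9,0,0,0],[0,0.5,0,0,0],[0,0,0,0,0]]'|grep -E "pos|wrist_f"; python3 -c "
from rel import *
rel([541,53.4,152],1.29)"
```

```text
tcp_pos: [482.7, 77.1, 156.1]
wrist_force: [-0.1, 1.0, -0.6]
t 9.9 tcp [482.7  77.1 156.1] units [-0.24  2.09  0.1 ] yaw err units 0.05 F [-0.1  1.  -0.6] open 0.1
```

```bash
python3 -m crank '[[0,0,0.7,0.1,0],[0,0,0.7,0.1,0],[0,0,0.7,0,0],[0,0,0,0,0]]'|grep -E "pos|wrist_f"; python3 -c "
from rel import *
rel([541,53.4,151],1.29)
for c in('side','top'):print(blobs(masks(read_camera(c))['red'],5))"
```

```text
tcp_pos: [543.5, 58.8, 149.3]
wrist_force: [-0.3, -0.1, 0.7]
t 10.4 tcp [543.5  58.8 149.3] units [-0.19 -0.03 -0.07] yaw err units 0.01 F [-0.3 -0.1  0.7] open -0.0
[([367.0, 138.3], [357, 132, 21, 18, 192]), ([370.0, 148.7], [369, 147, 3, 4, 6])]
[([492.9, 179.8], [480, 167, 27, 27, 332])]
```

```bash
python3 -m crank '[[0,-0.25,0,0,0],[0,-0.25,0,0,0],[0,-0.2,0,-0.02,0],[0,-0.2,0,-0.02,0]]'|grep -E "pos|wrist_f"; python3 -m crank '[[0,-0.2,0,0,0],[0,-0.2,0,0,0]]'|grep -E "pos|wrist_f"; python3 -m crank '[[0,-0.2,0,0,0],[0,-0.15,0,0,0]]'|grep -E "pos|wrist_f"
```

```text
tcp_pos: [534.9, 33.7, 149.0]
wrist_force: [-0.1, 1.0, 1.6]
tcp_pos: [531.9, 22.4, 147.8]
wrist_force: [1.6, 2.6, -0.4]
tcp_pos: [528.8, 12.0, 146.9]
wrist_force: [1.3, 2.3, 1.0]
```

The pin turns freely at about 2.5 N. I continue, sinking a little.

```bash
python3 -m crank '[[0,-0.15,0,0.06,0],[0,-0.15,0,0.06,0]]'|grep -E "pos|wrist_f"; python3 -m crank '[[0,-0.15,0,0,0]]'|grep -E "pos|wrist_f";  python3 -m crank '[[0,-0.12,0,0,0]]'|grep -E "pos|wrist_f"; python3 -c "
from rel import *
rel([524.4,-4.2,143],1.29)"
```

```text
tcp_pos: [526.4, 3.6, 142.6]
wrist_force: [-0.0, 1.4, 0.2]
tcp_pos: [525.5, 0.4, 142.5]
wrist_force: [1.4, 7.6, 5.9]
tcp_pos: [525.5, -1.5, 143.1]
wrist_force: [2.8, 14.2, 7.9]
t 12.0 tcp [525.5  -1.5 143.1] units [-0.1  -0.01 -0.  ] yaw err units 0.04 F [ 2.8 14.2  7.9] open 0.2
```

```bash
python3 -m crank '[[0,-0.06,0,0,0],[0,0,0,0,0]]'|grep -E "pos|wrist_f"; python3 -m crank '[[0,0.4,0,0,0],[0,0.8,0,-0.3,0],[0,0.6,0,-1,0],[0,0,0,-1,0],[0,0,0,-0.5,0]]'|grep -E "pos|wrist_f"; python3 -c "
from rel import *
for c in('side','top'):
  im=read_camera(c);b=[x for x in blobs(masks(im)['red'],5) if x[1][4]<80];print(c,b)
  for q in b: 
    k=onz(c,*q[0],135)-[492.8,29.8,135];print('slide',k@[.961,-.276,0],k@[.276,.961,0])
  if c=='side':
    cr=im[150:220,255:345];cv2.imwrite('pics/s6.png',cv2.convertScaleAbs(cv2.resize(cr,None,fx=8,fy=8,interpolation=cv2.INTER_CUBIC),alpha=1.5))"
```

```text
tcp_pos: [525.5, -2.5, 143.6]
wrist_force: [2.9, 12.8, 8.9]
tcp_pos: [537.7, 39.4, 230.9]
wrist_force: [0.6, -0.1, 0.8]
side [([363.7, 149.3], [362, 148, 4, 4, 6]), ([314.9, 184.5], [313, 183, 5, 4, 15])]
slide 55.8423692509688 -284.34445741642014
slide 40.21589847920811 -45.01615672598807
top [([343.5, 185.0], [343, 184, 2, 3, 6])]
slide 41.18578703814414 -48.13914828094925
```

View pics/s6.png

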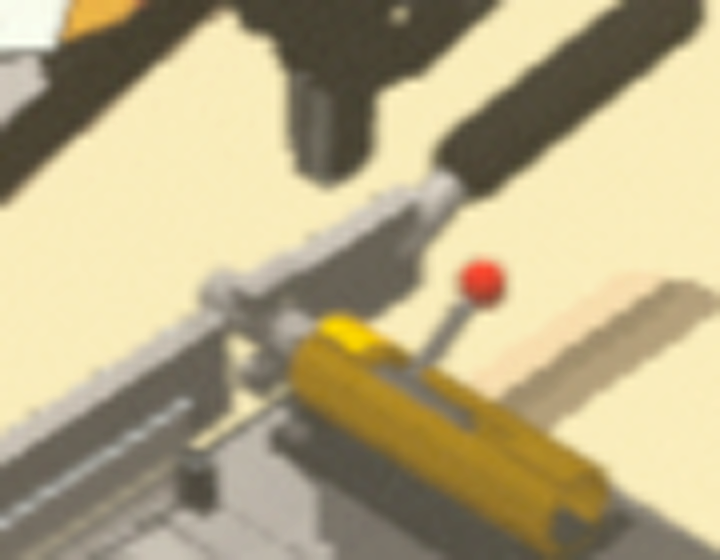

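The pin is over to the -y side, with the ball at (482,283) in the crop. That puts it about 45 mm sideways at 135 mm height, which is the end of the short leg. The bolt is through the eye and the gripper is well clear above.

```bash
python3 -c "
from rig import workorder
print(workorder.sign_off())"
```

```text
the job is handed in; nothing more can be done
None
```

The shear is locked: the bolt went through the arm's eye to a firm stop, the pin is over at the end of the short leg, and the gripper is clear. I handed the job in after about 13 s of robot time but got no verdict back; the one close margin was the firm stop, where the wrist force reached about 36 N and the contact limit on the pin is 35 N.

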